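Refit the filter and hook-in cover of a brooder's warm-air unit

TASK

Put the filter cartridge back into the open bay on top of the warm-air unit, lowering it over both pins until it sits fully home on the bay floor. Then refit the loose cover: hook its wide lip into the slot at the bay's front edge, pivot it down and press until the spring catch snaps over it and it lies flush, and let go. Leave the bottle, the jar and the bowl standing where they are.

Things in the scene. Friction and masses are not known exactly. Their poses are not given: they have to be found in the camera images.
- unit: White warm-air unit fixed to the bench, 230 (x) x 170 (y) x 105 mm high; origin at the centre of its underside, z up. Its +x end (outlet, controls) points away from the robot, within 0.3 rad. Open bay in the flat top deck: x -77..77, y -60..60 mm, floor 60 mm high. Along its sides ledges 8 mm wide, top 91 mm high, carry the cover (x -50..70), so the bay is 104 mm wide between them.
- bay_floor (a point): Centre of the bay floor, at (0, 0, 60) mm in the unit's frame; axes as the unit. The seated filter's origin comes here.
- pin_left (a point): Tip of the steel pin at +y: both pins stand upright on the bay floor, 8 mm thick, 20 mm tall, the top 6 mm tapering to 3.6 mm, at (0, 38) mm in the unit's frame.
- pin_right (a point): Tip of the other pin, at (0, -38) mm in the unit's frame.
- slot (a point): Middle of the lower inner edge of the bridge over the slot at the bay's front (-x, robot side) end, at (-77, 0, 100) mm in the unit's frame, axes as the unit. The bridge is 5 mm thick (height 100 to 105 mm); the slot below it is open towards +x, 84 mm wide (y), 18 mm high (height 82 to 100 mm) and 28 mm deep.
- catch (a joint): Grey spring catch, 30 mm wide, at the middle of the bay's rear (+x) end, 5 mm proud of the deck: how far it is pushed back to +x, in m; 0 sprung out, 0.009 stop; 1 N preload, 250 N/m. The tab coming down its sloping front (34 deg off upright) pushes it back about 5 mm, then it springs out over the tab. Snapping takes about 4 to 7 N down at the tab, 7 to 12 N at the grip bar.
- catch_nose (a point): Foremost edge of the catch, middle; at rest at (78, 0, 97) mm in the unit's frame. Axes as the unit.
- filter: Grey filter cartridge with white pleats, loose, flat on the bench beside the unit: frame 130 (x) x 96 (y) x 16 mm, origin at the centre of its underside, z up; about 0.14 kg. Two 12 mm holes go through it at (0, 38) and (0, -38) mm. Same when turned half round. Seated: origin at the bay floor's centre, x and y along the unit's.
- filter_hole_a (a point): Lower mouth of the hole at +y of the filter.
- filter_hole_b (a point): Lower mouth of the hole at -y of the filter.
- filter_grip (a point): Top middle of the filter's pull bar, at (0, 0, 36) mm in the filter's frame; the bar is 12 mm thick (x), 48 mm long (y) and stands 16 to 36 mm above the underside.
- cover: White louvred bay cover, loose, lying right side up on the bench on the unit's other side: shell 150 (x) x 114 (y) x 14 mm, lip in front (-x), tab behind (+x); origin at the centre of its underside, z up; about 0.16 kg. Closed: origin at (0, 0, 91) mm in the unit's frame, axes as the unit, top flush with the deck, 2 mm play either way in x and 3 mm in y.
- cover_lip (a point): Middle of the lip's free edge, at (-90, 0, 6) mm in the cover's frame. Lip: flat, 70 mm wide, 4 mm thick (4 to 8 mm above the underside), standing out 15 mm (x -90..-75). It goes in only tilted: with the cover about 18 deg tail up it slides under the bridge along its own plane, then the cover pivots down about the lip's root.
- cover_tab (a point): Middle of the upper rear edge of the tab, at (83, 0, 4) mm in the cover's frame; 95 mm high in the unit's frame when closed. The tab is 32 mm wide, 4 mm thick (0 to 4 mm above the underside) and stands out 8 mm.
- cover_grip (a point): Top middle of the cover's grip bar, at (10, 0, 34) mm in the cover's frame; the bar is 12 mm thick (x), 60 mm long (y) and stands 14 to 34 mm above the underside.
- bottle: Bystander: white bottle, 60 mm across, 165 mm tall; origin at the centre of its foot.
- jar: Bystander: jar, 68 mm across, 75 mm tall; origin at the centre of its foot.
- bowl: Bystander: metal bowl, 100 mm across, 45 mm tall; origin at the centre of its foot.
There are look-alikes about, which are no part of the job. Leave any red look-alike of the cover alone.

How it is judged:
On the way, in this order (a step that is already met when the one before it is completed fails the run):
1. the filter sits on both pins, down on the bay floor (horizontal distance between filter and bay_floor below 0.005 m and z of filter in the frame of unit below 0.063 m and angle between the y axis of filter and the y axis of unit, either way round below 0.08 rad and angle between the z axis of filter and the z axis of unit, either way round below 0.04 rad), for 0.2 s.
2. the cover's lip is hooked under the bridge while its rear end is still raised (all of step 1 and x of cover_lip in the frame of slot between -0.03 and -0.006 m and z of cover_lip in the frame of slot between -0.02 and -0.001 m and y of cover_lip in the frame of slot between -0.01 and 0.01 m and z of cover_tab in the frame of unit above 0.105 m and angle between the z axis of cover and the z axis of unit, either way round below 0.8 rad), for 0.05 s.
At the end, for the whole second after the job is handed in: Filter over both pins on the bay floor (within 3 mm in height, 5 mm sideways, square to it); cover lip at least 6 mm under the bridge, tab within 2.5 mm of its home height, cover level with the unit within 0.025 rad, catch sprung out (under 6 mm pushed back); both at rest (all of step 1 and x of cover_lip in the frame of slot between -0.03 and -0.006 m and z of cover_lip in the frame of slot between -0.02 and -0.001 m and y of cover_lip in the frame of slot between -0.01 and 0.01 m and z of cover_tab in the frame of unit below 0.0975 m and angle between the z axis of cover and the z axis of unit, either way round below 0.025 rad and value of joint catch below 0.006 m and linear speed of each of cover, filter below 0.02 m/s); the robot touches nothing.
It fails at once if the bottle, jar or bowl is shifted by more than 30 mm or tipped (distance of any of bottle, jar, bowl from where it was at the start of the episode above 0.03 m or angle between any of bottle, jar, bowl's own z axis and vertical above 0.4 rad).
It also fails if it takes over 64 s, if anything falls off the work surface, if the arm or the gripper's body presses on something with over 40 N, if the wrist force passes 120 N, or if a joint passes its speed limit or range.

ROBOT

A 7-joint arm with a two-finger parallel gripper is mounted at the origin on the work surface. World frame = base frame: x ahead of the robot, y to its left, z up, the work surface at z = 0. Lengths are in m, angles in rad, forces in N, time in s.
With the tool pointing down it reaches from about 0.35 to 0.9 m from the base axis. Payload 8.1 kg.
Tool frame: the origin (TCP) lies on the centre line of the jaws, within the pads' length; the fingertips stand bot.finger_overhang ahead of it and the grasp point (between the pads) lies 2 mm behind it (bot.finger_overhang is the distance from the TCP to the fingertips, in m); z points along the fingers, y is the line along which they close (so a half turn about z gives the same grasp; the last joint's range is limited). The gripper opens to 85 mm and grips with 20 to 120 N. Pads are 22 mm wide; open, the fingers measure 114 mm over their backs; the gripper's body (76 mm by 85 mm) begins 54 mm behind the grasp point. The pads swing forward as they close: fully open they stand 13 mm farther back than shut.
Start: joints at [1.082, 0.434, 0.025, 1.573, -0.012, 1.134, -0.075], TCP at [0.235, -0.579, 0.248] pointing down, gripper open.
Joint ranges: [-2.62, 2.62], [-0.44, 2.09], [-1.27, 1.32], [0.08, 2.57], [-1.32, 4.46], [0.12, 2], [-2.74, 2.74]. Speed limits (rad/s): [2.22, 2.22, 3.01, 3.01, 3.14, 3.14, 3.14].

INTERFACE

Orientations are given as a rotation vector (axis times angle).
In Python, from plant import bot, imaging, job_done gives the robot as it stands.
- The arm moves only by the tool step_arm, never from a script. Its argument "deltas" is a list of rows, each a list of 3 entries, a list of its own where there are three numbers: the finger opening in cm, from 0 to 8.54, then the shift along the tool's x, y, z in cm, then the turn, a rotation vector about the tool's x, y, z in rad. In form: [[fingers, [dx, dy, dz], [rx, ry, rz]], ...]. A call has 1 to 12 rows; each row shifts and turns the commanded pose from where the row before left it, along the tool's axes as they then stand; what a row does not reach is not made up. A row lasts 1/12 s, in which the tool goes at most 41.7 mm and 7.16 degrees, less where a joint would pass 70% of its speed; a pose out of reach is approached as far as the arm can. A call is refused whole if a number of a shift passes 4.17 or a number of a turn 0.125, either way. A call with a gripper value outside its range is refused whole. The fingers move at their own pace and stop on an object; "force" is the grip in N (left out, the last holds). Time passes only in rows, so rows that do not move let the fingers close. It gives the time, the measured TCP pose, the force, the opening and the grip force at its end, in the units of the state.
- bot.sense(): the state, without advancing time (a new reading comes with each control period).
- imaging.grab_frame(name): name is "side" or "top" or "wrist"; returns the picture (420x560x3 uint8, red, green, blue); there is no depth.
- imaging.get_calibration(name): a dict with "fx", "fy", "cx", "cy" (pixels), "T" (4x4, takes a point from camera to world coordinates). Camera axes: x right, y down, z forward; pixel columns grow to the right and rows downward; lengths in m; the calibration is good to about 2 mm. A picture is of the moment at which its call begins: read the wrist's pose just before it. get_calibration takes no time and is no camera call; for the wrist camera it gives the pose at the moment of the call.
- job_done(): hands the job in; it is judged then, once.
The state is a dict: "clock": time; "joint_pos": joint angles; "joint_vel": joint speeds; "tau": joint torques, N m; "ee_pos": TCP position; "tcp_rot": TCP orientation; "wrist_force": force on the tool from outside, world axes, zero at the start; "moment": the same for the moment, N m; "grip_width": finger opening in m; "finger_force": force on a finger pad.
Only numpy, scipy, OpenCV 4.12 (cv2) and the standard library are available. Lean on these libraries where they do the work, as an engineer would, in place of code of your own. Each camera call takes 0.05 s, during which the arm holds its last target. There are 200 camera calls.

## Working session

There is one attempt and no reset: what is moved stays moved. The work goes in short steps, Python scripts to look and compute and a tool call to move; the robot and the scene stay as the last step left them, time stands still between calls to the robot, and variables do not carry over. Pictures are saved under pics/ and viewed, at most 10 in all, crops included, and the job is handed in when it is done.

Besides the shell and the picture viewer there is one more tool, called after "Request:" as name([rows], argument=value, ...), one row to a line, values as JSON. step_arm: Moves the arm, as the interface text tells. Its arguments: {"type":"object","properties":{"deltas":{"type":"array"},"force":{"type":"number"}},"required":["deltas"]}

```bash
mkdir -p pics; ls
python3 - <<'E'
from plant import bot, imaging
import cv2,numpy as np
np.set_printoptions(precision=4,suppress=True)
ims=[]
for n in("top","side"):
    im=imaging.grab_frame(n); cv2.imwrite(f"pics/{n}0.png",im[:,:,::-1])
    c=imaging.get_calibration(n); print(n,c["fx"],c["fy"],c["cx"],c["cy"]); print(c["T"])
s=bot.sense(); print(s, bot.finger_overhang)
print(imaging.get_calibration("wrist"))
E
```

```text
pics
top 412.936335252888 412.936335252888 280.3819165148843 201.09791831000197
[[-0.0294 -0.9819  0.1871  0.3101]
 [-0.9996  0.0285 -0.0079 -0.006 ]
 [ 0.0024 -0.1872 -0.9823  1.2495]
 [ 0.      0.      0.      1.    ]]
side 443.67127946616455 443.67127946616455 282.38193514721144 215.03374173474714
[[-0.7296 -0.4201  0.5397 -0.0035]
 [-0.6838  0.433  -0.5873  0.5644]
 [ 0.0131 -0.7975 -0.6032  0.6934]
 [ 0.      0.      0.      1.    ]]
{'clock': 0.1, 'joint_pos': array([ 1.0824,  0.4352,  0.025 ,  1.574 , -0.0116,  1.134 , -0.0752]), 'joint_vel': array([ 0.0005, -0.0005, -0.0018, -0.002 , -0.002 , -0.0008,  0.0006]), 'tau': array([  0.0029, -67.1754,   1.0278, -31.6906,   0.0156,   0.0072,
        -0.0001]), 'ee_pos': array([ 0.235 , -0.5787,  0.2476]), 'tcp_rot': array([-3.082 , -0.6018,  0.0006]), 'wrist_force': array([0.3216, 0.2766, 0.4145]), 'moment': array([-0.0051,  0.0075,  0.0022]), 'finger_force': 0.0, 'grip_width': 0.08569786693514382} 0.017
{'fx': 308.89377898016795, 'fy': 308.89377898016795, 'cx': 286.6011380877923, 'cy': 209.84974397017643, 'T': array([[ 0.3765, -0.8773, -0.2976,  0.3115],
       [-0.9264, -0.3568, -0.1202, -0.5478],
       [-0.0007,  0.321 , -0.9471,  0.3727],
       [ 0.    ,  0.    ,  0.    ,  1.    ]])}
```

View pics/top0.png

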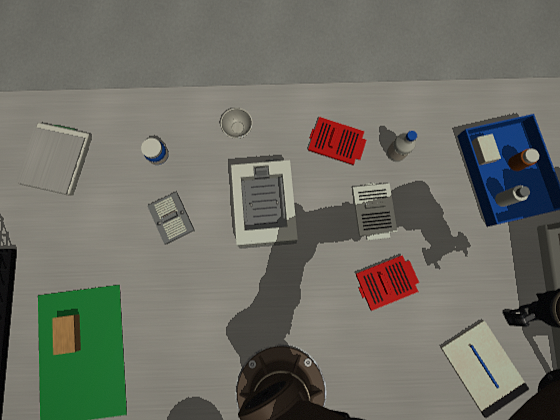

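View pics/side0.png

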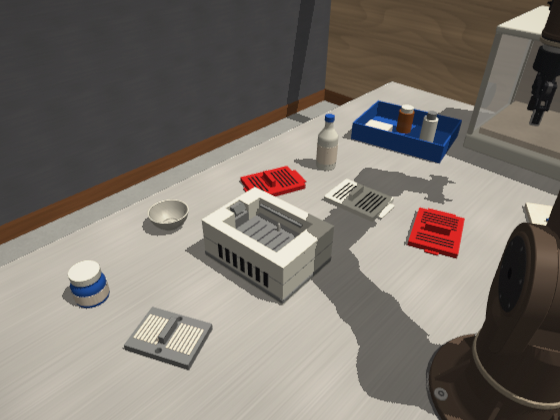

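The top view shows the unit at about (263,202) with its catch end up at (262,172). The filter is at (170,218) and the white cover at (374,210), between two red look-alikes. The bottle is at (402,147), the bowl at (236,123) and the jar at (154,150). The side view agrees.

```bash
cat > h.py <<'E'
import numpy as np, cv2
from scipy.spatial.transform import Rotation as R
from plant import bot, imaging
np.set_printoptions(precision=4,suppress=True)
def ray(c,uv,z):
    "world points of pixels uv on plane height z"
    uv=np.atleast_2d(uv).astype(float); d=np.c_[(uv[:,0]-c["cx"])/c["fx"],(uv[:,1]-c["cy"])/c["fy"],np.ones(len(uv))]
    T=c["T"]; d=d@T[:3,:3].T; o=T[:3,3]
    return o+d*((z-o[2])/d[:,2:])
def proj(c,p):
    p=np.atleast_2d(p); T=c["T"]; q=(p-T[:3,3])@T[:3,:3]
    return np.c_[c["fx"]*q[:,0]/q[:,2]+c["cx"],c["fy"]*q[:,1]/q[:,2]+c["cy"]]
def down(yaw,pitch=0):
    "tool pointing down, tool x at world yaw, then pitched about tool y"
    return R.from_euler("z",yaw)*R.from_euler("x",np.pi)*R.from_euler("y",pitch)
def go(pos,rot):
    "shift (cm, tool axes now) and turn (tool axes) to the target"
    s=bot.sense(); r=R.from_rotvec(s["tcp_rot"])
    print("t",s["clock"],"tcp",s["ee_pos"],"shift cm",r.inv().apply(np.array(pos)-s["ee_pos"])*100,"turn",(r.inv()*rot).as_rotvec())
def shot(name,f):
    c=imaging.get_calibration(name); im=imaging.grab_frame(name); cv2.imwrite(f"pics/{f}.png",im[:,:,::-1]); np.save(f"pics/{f}.npy",c,allow_pickle=True); return im,c
E
python3 - <<'E'
from h import *
c=imaging.get_calibration("top")
print("filter",ray(c,[[170,218]],.016),"cover",ray(c,[[374,210]],.014),"unit",ray(c,[[263,202]],.105))
# unit axis from top edges left: (229,162)-(236,247)
print(ray(c,[[229,162],[236,247],[290,161],[297,241]],.105))
print("filter corners",ray(c,[[148,206],[178,192],[194,230],[162,243]],.016))
print("cover corners",ray(c,[[353,185],[388,182],[395,234],[358,238]],.014))
s=bot.sense(); print(R.from_rotvec(s["tcp_rot"]).as_matrix())
go([.40,-.24,.25],down(0.1))
E
```

```text
filter [[0.5028 0.3183 0.016 ]] cover [[ 0.5097 -0.2992  0.014 ]] unit [[0.5269 0.0338 0.105 ]]
[[ 0.6466  0.1289  0.105 ]
 [ 0.4026  0.1111  0.105 ]
 [ 0.6446 -0.0463  0.105 ]
 [ 0.4142 -0.0579  0.105 ]]
filter corners [[0.5415 0.3857 0.016 ]
 [0.5823 0.2955 0.016 ]
 [0.4643 0.2456 0.016 ]
 [0.4281 0.3405 0.016 ]]
cover corners [[ 0.5892 -0.2403  0.014 ]
 [ 0.5956 -0.3485  0.014 ]
 [ 0.4349 -0.357   0.014 ]
 [ 0.4261 -0.2451  0.014 ]]
[[ 0.9265  0.3762 -0.0006]
 [ 0.3762 -0.9265  0.0012]
 [-0.0001 -0.0014 -1.    ]]
t 0.1 tcp [ 0.235  -0.5787  0.2476] shift cm [ 28.0314 -25.1744  -0.2067] turn [-0.0014  0.0003  0.2857]
```

Request:
step_arm([
  [8.5,[3.47,-2.03,0],[0,0,0]],
  [8.5,[3.47,-2.03,0],[0,0,0]],
  [8.5,[3.47,-2.03,0],[0,0,0]],
  [8.5,[3.47,-2.03,0],[0,0,0]],
  [8.5,[3.47,-2.03,0],[0,0,0]],
  [8.5,[3.47,-2.03,0],[0,0,0]],
  [8.5,[3.47,-2.03,0],[0,0,0]],
  [8.5,[3.47,-2.03,0],[0,0,0]],
  [8.5,[3.47,-2.03,0],[0,0,0]],
  [8.5,[3.47,-2.03,0],[0,0,0.112]],
  [8.5,[0,0,0],[0,0,0.112]],
  [8.5,[0,0,0],[0,0,0.112]],
])

```text
clock: 1.1
ee_pos: [0.4819, -0.2572, 0.2479]
tcp_rot: [-3.139, -0.079, 0.0]
wrist_force: [-0.6, -0.7, 0.3]
grip_width: 0.0852
finger_force: 0.0
```

Run:
```python
from h import *
im,c=shot("wrist","w1"); print(c["T"])
go([.50,.03,.30],down(0.06)); print(bot.sense()["joint_pos"])
```

```text
[[ 0.0505 -0.946  -0.3203  0.5644]
 [-0.9987 -0.0481 -0.0154 -0.2533]
 [-0.0008  0.3207 -0.9472  0.373 ]
 [ 0.      0.      0.      1.    ]]
t 1.15 tcp [ 0.481  -0.2588  0.2479] shift cm [  3.0355 -28.788   -5.1916] turn [-0.0007  0.0005 -0.0206]
[ 0.447   0.3115 -0.066   1.762   0.0226  1.0696 -1.1582]
```

View pics/w1.png

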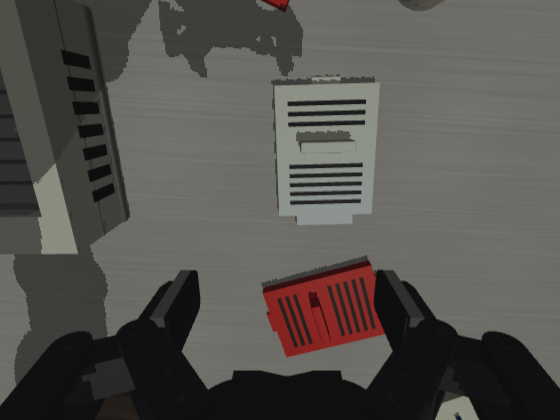

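Wrist view: the white cover's corners are (274,83), (379,82), (372,213) and (279,215). Its lip points at the robot, with the free edge at y≈224 and x 297..352. The tab is at the top near (327,77), and the grip bar spans (302..356,146). I'll measure it and go on to the unit.

Request:
step_arm([
  [8.5,[0.3,-3.6,-0.65],[0,0,0]],
  [8.5,[0.3,-3.6,-0.65],[0,0,0]],
  [8.5,[0.3,-3.6,-0.65],[0,0,0]],
  [8.5,[0.3,-3.6,-0.65],[0,0,0]],
  [8.5,[0.3,-3.6,-0.65],[0,0,0]],
  [8.5,[0.3,-3.6,-0.65],[0,0,0]],
  [8.5,[0.3,-3.6,-0.65],[0,0,0]],
  [8.5,[0.3,-3.6,-0.65],[0,0,0]],
  [8.5,[0,0,0],[0,0,0]],
])

```text
clock: 1.9
ee_pos: [0.49, 0.0361, 0.3016]
tcp_rot: [-3.137, -0.096, -0.003]
wrist_force: [-0.4, -0.0, -0.0]
grip_width: 0.085
finger_force: 0.0
```

Run:
```python
from h import *
c1=np.load("pics/w1.npy",allow_pickle=True).item()
P=ray(c1,[[274,83],[379,82],[372,213],[279,215]],.014)
print("cover corners",P,P.mean(0)); e=(P[0]+P[1]-P[2]-P[3])/2; print(np.linalg.norm(e),np.arctan2(e[1],e[0]))
print("grip",ray(c1,[[329,145]],.034),"lip",ray(c1,[[324.5,223]],.008), "tab", ray(c1,[[327,76]],.004))
im,c=shot("wrist","w2"); print(c["T"][:3,3],bot.sense()["ee_pos"])
go([.44,.31,.25],down(0.40))
```

```text
cover corners [[ 0.5864 -0.2383  0.014 ]
 [ 0.5931 -0.3512  0.014 ]
 [ 0.4442 -0.3644  0.014 ]
 [ 0.4358 -0.2502  0.014 ]] [ 0.5149 -0.301   0.014 ]
0.1502500277399398 0.08345435048473888
grip [[ 0.5261 -0.3009  0.034 ]] lip [[ 0.4259 -0.3081  0.008 ]] tab [[ 0.5971 -0.2959  0.004 ]]
[0.5721 0.0406 0.4269] [0.4899 0.0323 0.3009]
t 1.95 tcp [0.4899 0.0323 0.3009] shift cm [ -3.3587 -28.0108   5.1233] turn [-0.0011 -0.0014 -0.3412]
```

View pics/w2.png

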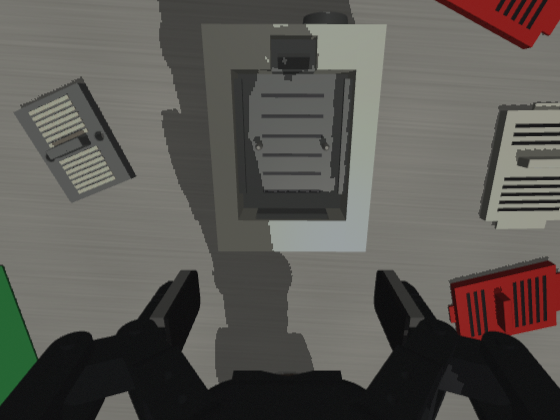

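The deck corners are (202,25), (386,24), (366,251) and (218,251); the bay rim corners are (232,70), (356,70), (345,220) and (239,220). The pins are near (259,144) and (326,144). The filter's corners are (15,111), (81,79), (134,178) and (72,202).

Request:
step_arm([
  [8.5,[-0.7,-3.5,0.64],[0,0,0]],
  [8.5,[-0.7,-3.5,0.64],[0,0,0]],
  [8.5,[-0.7,-3.5,0.64],[0,0,0]],
  [8.5,[-0.7,-3.5,0.64],[0,0,0]],
  [8.5,[-0.7,-3.5,0.64],[0,0,0]],
  [8.5,[-0.7,-3.5,0.64],[0,0,0]],
  [8.5,[-0.7,-3.5,0.64],[0,0,0]],
  [8.5,[-0.7,-3.5,0.64],[0,0,-0.114]],
  [8.5,[0,0,0],[0,0,-0.114]],
  [8.5,[0,0,0],[0,0,-0.114]],
])

```text
clock: 2.78
ee_pos: [0.4193, 0.3062, 0.2481]
tcp_rot: [3.078, 0.628, -0.003]
wrist_force: [0.9, -1.1, 0.3]
grip_width: 0.0848
finger_force: 0.0
```

Run:
```python
from h import *
c=np.load("pics/w2.npy",allow_pickle=True).item()
def quad(c,uv,z):
    P=ray(c,uv,z); e=(P[0]+P[1]-P[2]-P[3])/2; f=(P[0]+P[3]-P[1]-P[2])/2
    print("cen",P.mean(0),"len",np.linalg.norm(e),np.linalg.norm(f),"yaw",np.arctan2(e[1],e[0]),np.arctan2(-f[0],f[1]))
quad(c,[[202,25],[386,24],[366,251],[218,251]],.105)
quad(c,[[232,70],[356,70],[345,220],[239,220]],.105)
quad(c,[[15,111],[81,79],[134,178],[72,202]],.016)
print("pins",ray(c,[[259,144],[326,144]],.080))
b=cv2.imread("pics/w2.png"); a=cv2.resize(b[10:260,195:395],None,fx=2.4,fy=2.4,interpolation=cv2.INTER_CUBIC)
im,c=shot("wrist","w3"); d=im[:,:,::-1]
cv2.imwrite("pics/comb.png",np.hstack([a[:420],np.zeros((420,4,3),np.uint8),cv2.resize(d[0:270,150:440],None,fx=1.05,fy=1.55)[:420]]))
cv2.imwrite("pics/z.png",cv2.convertScaleAbs(np.hstack([a[:600],cv2.resize(d[0:300,130:290],(10,600))]),alpha=1.6))
print(bot.sense()["ee_pos"])
```

```text
cen [0.5288 0.0325 0.105 ] len 0.2288723601242315 0.16933711228444354 yaw 0.05931047594892583 0.06436847717625441
cen [0.5288 0.0324 0.105 ] len 0.15269594398714753 0.11807971955247587 yaw 0.054649216601926 0.06198909044227219
cen [0.5067 0.3145 0.016 ] len 0.13081478828479814 0.0987213651585733 yaw 0.4189157870343813 0.43329079209127896
pins [[ 0.5305  0.0697  0.08  ]
 [ 0.5351 -0.0042  0.08  ]]Traceback (most recent call last):
  File "<stdin>", line 12, in <module>
    return _nx.concatenate(arrs, 1, dtype=dtype, casting=casting)
           ~~~~~~~~~~~~~~~^^^^^^^^^^^^^^^^^^^^^^^^^^^^^^^^^^^^^^^
ValueError: all the input array dimensions except for the concatenation axis must match exactly, but along dimension 0, the array at index 0 has size 420 and the array at index 2 has size 418
```

View pics/w3.png

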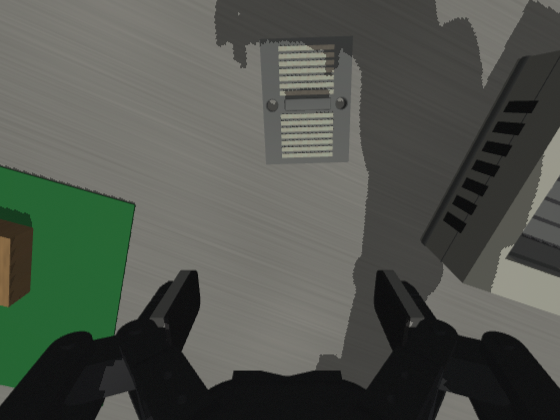

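In w3 the filter's top corners are (262,38), (353,37), (349,162) and (266,164), its holes are at (272,105) and (341,103), and its bar is near (307,102).

Run:
```python
from h import *
c=np.load("pics/w3.npy",allow_pickle=True).item()
P=ray(c,[[262,38],[353,37],[349,162],[266,164]],.016); e=(P[0]+P[1]-P[2]-P[3])/2
print("cen",P.mean(0),np.linalg.norm(e),np.arctan2(e[1],e[0]))
h=ray(c,[[272,105],[341,103]],.016);d=h[0]-h[1];print("holes mid",h.mean(0),np.linalg.norm(d),np.arctan2(-d[0],d[1]))
b=cv2.imread("pics/w2.png")
cv2.imwrite("pics/z.png",cv2.resize(cv2.convertScaleAbs(b[60:230,225:365],alpha=1.8),None,fx=3.5,fy=3.5,interpolation=cv2.INTER_CUBIC))
go([*P.mean(0)[:2],.12],down(np.arctan2(e[1],e[0])+np.pi/2))
```

```text
cen [0.505  0.3176 0.016 ] 0.12943306437172578 0.42446029358705756
holes mid [0.5047 0.3187 0.016 ] 0.07546388599479084 0.4303050085569614
t 2.8333 tcp [0.4201 0.3048 0.2482] shift cm [ 8.3204  2.1834 12.8116] turn [-0.0006  0.0018 -1.5868]
```

View pics/z.png

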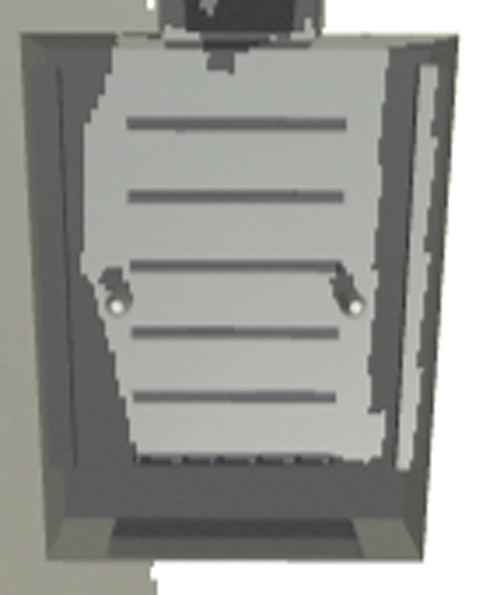

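Request:
step_arm([
  [8.5,[2.77,0.73,2.5],[0,0,0]],
  [8.5,[2.77,0.73,2.5],[0,0,0]],
  [8.5,[2.77,0.73,2.5],[0,0,0]],
  [6,[0,0,0],[0,0,-0.122]],
  [6,[0,0,0],[0,0,-0.122]],
  [6,[0,0,0],[0,0,-0.122]],
  [6,[0,0,0],[0,0,-0.122]],
  [6,[0,0,0],[0,0,-0.122]],
  [6,[0,0,0],[0,0,-0.122]],
  [6,[0,0,0],[0,0,-0.122]],
  [6,[0,0,0],[0,0,-0.122]],
  [6,[0,0,0],[0,0,-0.122]],
])

```text
clock: 3.83
ee_pos: [0.5061, 0.3146, 0.1736]
tcp_rot: [2.306, 2.132, -0.002]
wrist_force: [-0.6, -0.5, -0.2]
grip_width: 0.0598
finger_force: 0.0
```

Request:
step_arm([
  [5,[0,0,0],[0,0,-0.122]],
  [5,[0,0,0],[0,0,-0.122]],
  [5,[0,0,0],[0,0,-0.122]],
  [5,[0,0,0],[0,0,-0.122]],
  [5,[0,0,0],[0,0,0]],
  [5,[0,0,0],[0,0,0]],
])

```text
clock: 4.33
ee_pos: [0.5059, 0.3151, 0.1735]
tcp_rot: [-1.735, -2.619, 0.002]
wrist_force: [0.0, 0.2, 0.2]
grip_width: 0.0499
finger_force: 0.0
```

Run:
```python
from h import *
c=np.load("pics/w2.npy",allow_pickle=True).item()
p=ray(c,[[258.1,147.4],[326.7,147.7]],.08); print("pins",p,p.mean(0))
im,c=shot("wrist","w4"); print(bot.sense()["joint_pos"])
# predicted pixels of hole centres and bar top ends for check
f=np.array([.505,.318,0]); r=R.from_euler("z",.426)
print(proj(c,f+r.apply([[0,.038,.016],[0,-.038,.016],[-.006,.024,.036],[.006,.024,.036],[.006,-.024,.036],[-.006,-.024,.036]])))
go([.505,.318,.037],down(.426+np.pi/2))
```

```text
pins [[ 0.5267  0.0706  0.08  ]
 [ 0.5311 -0.0054  0.08  ]] [0.5289 0.0326 0.08  ]
[-0.1109  0.5913 -0.8042  1.6882  0.4758  1.0695 -0.6648]
[[286.0869 153.232 ]
 [288.0571 230.475 ]
 [279.5128 173.1644]
 [293.4107 172.8214]
 [294.3568 224.5952]
 [281.2209 224.9011]]
t 4.3833 tcp [0.5057 0.3155 0.1737] shift cm [ 0.27    0.0396 13.6707] turn [-0.0007  0.0005 -0.0254]
```

View pics/w4.png

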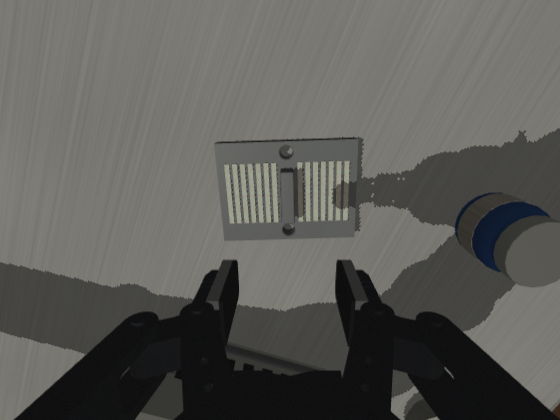

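The holes show at (286,152) and (289,229), within about 1 px of where I predicted them. The jar is well clear. Descend and grip.

Request:
step_arm([
  [5,[0.35,0.04,3.0],[0,0,-0.025]],
  [5,[0,0,3.5],[0,0,0]],
  [5,[0,0,3.5],[0,0,0]],
  [5,[0,0,3.0],[0,0,0]],
  [5,[0,0,0.6],[0,0,0]],
  [5,[0,0,0],[0,0,0]],
  [0.5,[0,0,0],[0,0,0]],
  [0.5,[0,0,0],[0,0,0]],
  [0.5,[0,0,0],[0,0,0]],
  [0.5,[0,0,0],[0,0,0]],
  [0.5,[0,0,0],[0,0,0]],
], force=50)

```text
clock: 5.3
ee_pos: [0.5053, 0.321, 0.0403]
tcp_rot: [1.694, 2.644, 0.005]
wrist_force: [0.6, -0.9, 7.2]
grip_width: 0.0108
finger_force: 50.6
```

Run:
```python
from h import *
s=bot.sense(); print(s["joint_pos"],s["grip_width"],s["finger_force"],s["wrist_force"])
go([.5289,.0326,.16+.037],down(.059+np.pi/2))
```

```text
[-0.1876  0.7451 -0.7041  1.7957  0.6334  0.837  -0.7698] 0.010759045057829996 50.57364821434021 [ 0.6468 -0.9066  7.2096]
t 5.3 tcp [0.5053 0.321  0.0403] shift cm [-27.178   -9.8547 -15.7153] turn [ 0.0033 -0.001   0.3723]
```

Request:
step_arm([
  [0.5,[0,0,-3.9],[0,0,0]],
  [0.5,[0,0,-3.9],[0,0,0]],
  [0.5,[0,0,-3.9],[0,0,0]],
  [0.5,[0,0,-3.9],[0,0,0]],
  [0.5,[-3.4,-1.23,0],[0,0,0]],
  [0.5,[-3.4,-1.23,0],[0,0,0]],
  [0.5,[-3.4,-1.23,0],[0,0,0]],
  [0.5,[-3.4,-1.23,0],[0,0,0]],
  [0.5,[-3.4,-1.23,0],[0,0,0]],
  [0.5,[-3.4,-1.23,0],[0,0,0]],
  [0.5,[-3.4,-1.23,0],[0,0,0]],
  [0.5,[-3.4,-1.23,0],[0,0,0]],
])

```text
clock: 6.3
ee_pos: [0.5288, 0.0302, 0.1953]
tcp_rot: [1.693, 2.644, 0.001]
wrist_force: [-0.1, 0.9, -1.2]
grip_width: 0.0105
finger_force: 49.7
```

Request:
step_arm([
  [0.5,[0,0,0],[0,0,0.124]],
  [0.5,[0,0,0],[0,0,0.124]],
  [0.5,[0,0,0],[0,0,0.124]],
  [0.5,[0,0,0],[0,0,0]],
  [0.5,[0,0,0],[0,0,0]],
])

```text
clock: 6.72
ee_pos: [0.5289, 0.032, 0.195]
tcp_rot: [2.148, 2.29, 0.001]
wrist_force: [0.4, 0.9, -0.8]
grip_width: 0.0101
finger_force: 49.7
```

Run:
```python
from h import *
s=bot.sense(); im,c=shot("wrist","w5")
print(s["joint_pos"],s["grip_width"],s["wrist_force"])
r=R.from_rotvec(s["tcp_rot"])
# filter in tool: x_f=tool y, y_f=tool x, z_f=-tool z ; origin at tool z +.0403
F=lambda p: s["ee_pos"]+r.apply(np.array([p[1],p[0],.0403-p[2]]))
print("pred hole+y, far corners",proj(c,[F([0,.038,.016]),F([-.065,.048,.016]),F([.065,.048,.016])]))
go([.5289,.0326,.15],down(.059+np.pi/2))
```

```text
[ 0.4042  0.4442 -0.7639  1.8286  0.3598  1.0108 -0.4417] 0.01009935378362672 [ 0.441   0.922  -0.8379]
pred hole+y, far corners [[286.7697 198.4187]
 [155.2005 179.0119]
 [418.2604 179.026 ]]
t 6.7667 tcp [0.5288 0.0321 0.1948] shift cm [0.0496 0.008  4.4815] turn [0.0011 0.0005 0.0057]
```

View pics/w5.png

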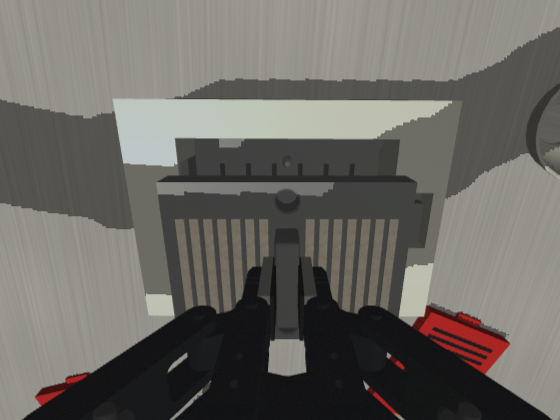

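The held filter's hole is at (287,199) against a prediction of (286.8,198.4), so it is centred in the grip. The pin shows at (287,160). Lower it.

Request:
step_arm([
  [0.5,[0.05,0,2.4],[0,0,0.006]],
  [0.5,[0,0,2.4],[0,0,0]],
  [0.5,[0,0,1.8],[0,0,0]],
  [0.5,[0,0,0.5],[0,0,0]],
  [0.5,[0,0,0.5],[0,0,0]],
  [0.5,[0,0,0.5],[0,0,0]],
  [0.5,[0,0,0.5],[0,0,0]],
])

```text
clock: 7.35
ee_pos: [0.5295, 0.0327, 0.1087]
tcp_rot: [2.159, 2.281, 0.002]
wrist_force: [1.3, 0.4, -0.9]
grip_width: 0.0108
finger_force: 49.6
```

Run:
```python
from h import *
s=bot.sense();print(s["wrist_force"],s["moment"],s["tcp_rot"])
go([.5289,.0326,.1003],down(.059+np.pi/2))
c=np.load("pics/w5.npy",allow_pickle=True).item(); print(proj(c,[[.5267,.0706,.08]]))
```

```text
[ 1.3481  0.3929 -0.8582] [0.0551 0.048  0.0068] [2.1589 2.2809 0.0021]
t 7.35 tcp [0.5295 0.0327 0.1087] shift cm [-0.0055 -0.0575  0.8397] turn [ 0.0017 -0.0002 -0.004 ]
[[286.8035 164.2686]]
```

The filter is over the pins with no side force. Lower it to the floor.

Request:
step_arm([
  [0.5,[0,0,0.4],[0,0,0]],
  [0.5,[0,0,0.4],[0,0,0]],
  [0.5,[0,0,0.2],[0,0,0]],
  [0.5,[0,0,0.0],[0,0,0]],
  [0.5,[0,0,0],[0,0,0]],
])

```text
clock: 7.77
ee_pos: [0.5292, 0.0327, 0.1002]
tcp_rot: [2.159, 2.279, 0.001]
wrist_force: [-7.3, -2.1, 23.6]
grip_width: 0.0108
finger_force: 52.9
```

Request:
step_arm([
  [0.5,[0,0,-0.2],[0,0,0]],
  [3,[0,0,0],[0,0,0]],
  [4,[0,0,0],[0,0,0]],
  [4,[0,0,0],[0,0,0]],
  [4,[0,0,-1],[0,0,0]],
  [4,[0,0,-4],[0,0,0]],
  [4,[0,0,-4],[0,0,0]],
  [4,[0,0,-3],[0,0,0]],
  [4,[0,0,0],[0,0,0]],
])

```text
clock: 8.52
ee_pos: [0.5316, 0.0338, 0.2268]
tcp_rot: [2.156, 2.277, 0.011]
wrist_force: [1.3, -0.0, -0.6]
grip_width: 0.0404
finger_force: 0.0
```

Run:
```python
from h import *
im,c=shot("wrist","w6")
f=np.array([.5289,.0326,.06]); r=R.from_euler("z",.059)
print("holes pred",proj(c,f+r.apply([[0,.038,.016],[0,-.038,.016],[0,.024,.036],[0,-.024,.036],[0,.038,.020]])))
y=.083
go([*(np.array([.5149,-.301])+.01*np.array([np.cos(y),np.sin(y)])),.20],down(y+np.pi/2)); print(bot.sense()["joint_pos"])
```

```text
holes pred [[281.7708 159.128 ]
 [282.4898 237.2579]
 [281.8103 179.5739]
 [282.3006 231.9564]
 [281.7491 159.8804]]
t 8.5667 tcp [0.5306 0.0331 0.224 ] shift cm [-33.2486  -2.3793   2.3794] turn [ 0.0064 -0.     -0.0291]
[ 0.4192  0.4141 -0.7802  1.7915  0.3314  1.0649 -0.4264]
```

View pics/w6.png

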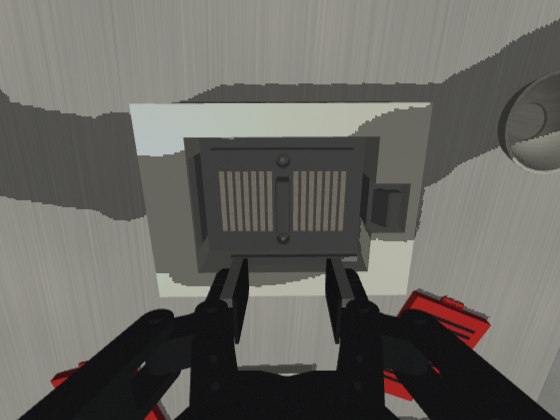

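Holes and pins show at (283,160) and (283,239), as predicted, and the filter lies flat in the bay, so it's seated. Now the cover.

Request:
step_arm([
  [4,[-3.69,-0.264,0],[0,0,0]],
  [4,[-3.69,-0.264,0],[0,0,0]],
  [4,[-3.69,-0.264,0],[0,0,0]],
  [4,[-3.69,-0.264,0],[0,0,0]],
  [4,[-3.69,-0.264,0],[0,0,0]],
  [4,[-3.69,-0.264,0],[0,0,0]],
  [4,[-3.69,-0.264,0],[0,0,0]],
  [4,[-3.69,-0.264,1],[0,0,0]],
  [4,[-3.69,-0.264,1],[0.006,0,-0.029]],
  [4,[0,0,0],[0,0,0]],
  [4,[0,0,0],[0,0,0]],
])

```text
clock: 9.48
ee_pos: [0.5212, -0.3031, 0.1981]
tcp_rot: [-2.128, -2.301, 0.009]
wrist_force: [0.3, 0.7, 0.2]
grip_width: 0.04
finger_force: 0.0
```

Run:
```python
from h import *
im,c=shot("wrist","w7"); y=.083; r=R.from_euler("z",y); o=np.array([.5149,-.301,0])
s=bot.sense(); print(s["joint_pos"])
q=proj(c,o+r.apply([[.075,.057,.014],[.075,-.057,.014],[-.075,-.057,.014],[-.075,.057,.014]])); print("pred",q)
# measure the visible edges: bright low-saturation mask, near predicted quad
hsv=cv2.cvtColor(im,cv2.COLOR_RGB2GRAY); 
q1=proj(c,o+r.apply([[.010,.030,.034],[.010,-.030,.034]])); print("bar pred",q1)
cv2.imwrite("pics/w7c.png",cv2.resize(cv2.cvtColor(im[60:360,120:460],cv2.COLOR_RGB2BGR),None,fx=2,fy=2))
go([*(o+r.apply([.01,0,0]))[:2],.039],down(y+np.pi/2))
print(hsv[100:320:20,290], hsv[int(q[0,1])+10,150:430:10])
```

```text
[ 0.8967  0.5424 -0.6897  1.6434  0.3782  1.1014  0.1824]
pred [[359.051  129.883 ]
 [351.6495 237.7672]
 [214.1634 237.8733]
 [204.8556 130.4958]]
bar pred [[292.2068 161.3832]
 [292.1259 221.1632]]
t 9.5333 tcp [ 0.5221 -0.3008  0.199 ] shift cm [ 0.0095  0.4036 15.994 ] turn [-0.0076 -0.0019 -0.0017]
[122 123 156  55 157 156 148 119 120 124 122] [120 119 124 121 121 119 159 159 159 159 159 159 157 157 156 156 156 155
 155 155  89  67  69  67  69  68  71  69]
```

View pics/w7c.png

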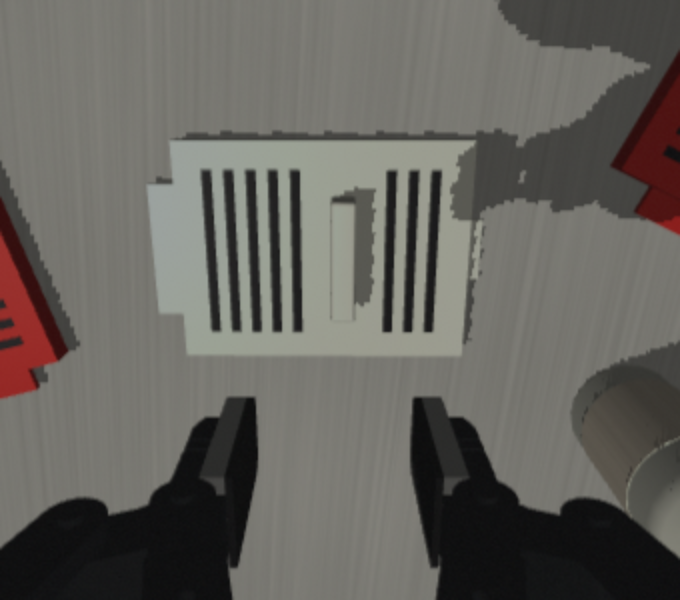

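The cover's corners map to (205,129), (358,129), (351,238) and (213,237), matching the prediction. The bar is at (291,160..221), and the bottle is about 6 cm clear of the gripper. Descend and grip.

Request:
step_arm([
  [4,[0,0.35,3.0],[-0.008,-0.002,-0.002]],
  [4,[0,0,4.0],[0,0,0]],
  [4,[0,0,4.0],[0,0,0]],
  [4,[0,0,3.5],[0,0,0]],
  [4,[0,0,1.4],[0,0,0]],
  [4,[0,0,0],[0,0,0]],
  [0.5,[0,0,0],[0,0,0]],
  [0.5,[0,0,0],[0,0,0]],
  [0.5,[0,0,0],[0,0,0]],
  [0.5,[0,0,0],[0,0,0]],
  [0.5,[0,0,0],[0,0,0]],
], force=70)

```text
clock: 10.45
ee_pos: [0.5281, -0.3005, 0.0438]
tcp_rot: [2.12, 2.309, 0.002]
wrist_force: [-1.6, 1.5, 7.1]
grip_width: 0.0096
finger_force: 70.0
```

Run:
```python
from h import *
s=bot.sense(); r=R.from_rotvec(s["tcp_rot"]); print(s["joint_pos"],s["wrist_force"])
# cover in tool frame
rc=R.from_euler("z",.083); o=np.array([.5149,-.301,0]); p=rc.apply
rel_r=r.inv()*rc; rel_p=r.inv().apply(o-s["ee_pos"]); print("cover in tool",rel_p,rel_r.as_rotvec())
```

```text
[ 0.8242  0.7148 -0.5913  1.7793  0.5328  0.8053  0.0548] [-1.5516  1.5305  7.0589]
cover in tool [ 0.0008 -0.0135  0.0437] [-2.2144 -2.2192 -0.002 ]
```

Request:
step_arm([
  [2.5,[0,0,0],[0,0,0]],
  [2.5,[0,-0.2,0],[0,0,0]],
  [2.5,[0,0,0.35],[0,0,0]],
  [2.5,[0,0,0.1],[0,0,0]],
  [2.5,[0,0,0],[0,0,0]],
])

```text
clock: 10.87
ee_pos: [0.5241, -0.3008, 0.0362]
tcp_rot: [2.124, 2.312, -0.0]
wrist_force: [-0.3, -0.4, -0.1]
grip_width: 0.0251
finger_force: 0.0
```

Request:
step_arm([
  [0.5,[0,0,0],[0,0,0]],
  [0.5,[0,0,0],[0,0,0]],
  [0.5,[0,0,0],[0,0,0]],
  [0.5,[0,0,0],[0,0,0]],
])

```text
clock: 11.2
ee_pos: [0.5248, -0.3006, 0.0368]
tcp_rot: [2.123, 2.312, 0.001]
wrist_force: [-0.1, 0.3, 2.4]
grip_width: 0.01
finger_force: 69.8
```

```bash
cat >> h.py <<'E'
U=np.array([.5289,.0326,0]); UY=.059
def cov(root,deg,slide=0,back=.0368,bar=.010):
    "tool pose for cover with lip root-top corner (-75,8) at unit (x,z) mm, tail up deg, backed out by slide mm along the lip"
    t=np.radians(deg); rc=R.from_euler("z",UY)*R.from_euler("y",-t)
    u=R.from_euler("z",UY)
    o=U+u.apply(np.array([root[0],0,root[1]])/1e3)+rc.apply([slide/1e3,0,0])-rc.apply([-.075,0,.008])
    return o+rc.apply([bar,0,back]), rc*down(np.pi/2)
E
python3 - <<'E'
from h import *
for n,a in dict(B=((-74.5,97),18,25),C=((-74.5,97),18,0),D=((-75,99),0,0)).items():
    p,r=cov(*a); print(n,p,r.as_rotvec()); go(p,r)
E
```

```text
B [0.5501 0.0339 0.1584] [1.9943 2.1155 0.3351]
t 11.2 tcp [ 0.5248 -0.3006  0.0368] shift cm [ 33.0853   5.3955 -12.2155] turn [-0.3117 -0.0021  0.0262]
C [0.5263 0.0324 0.1507] [1.9943 2.1155 0.3351]
t 11.2 tcp [ 0.5248 -0.3006  0.0368] shift cm [ 33.149    3.0168 -11.4488] turn [-0.3117 -0.0021  0.0262]
D [0.5389 0.0332 0.1278] [2.155 2.286 0.   ]
t 11.2 tcp [ 0.5248 -0.3006  0.0368] shift cm [33.1208  4.2669 -9.1601] turn [0.0024 0.002  0.0261]
```

Request:
step_arm([
  [0.5,[0,0,-1.5],[0,0,0]],
  [0.5,[0,0,-4],[0,0,0]],
  [0.5,[0,0,-4],[0,0,0]],
  [0.5,[0,0,-4],[0,0,0]],
  [0.5,[0,0,-4],[0,0,0]],
  [0.5,[3.31,0.54,0],[0,0,0]],
  [0.5,[3.31,0.54,0],[0,0,0]],
  [0.5,[3.31,0.54,0],[0,0,0]],
  [0.5,[3.31,0.54,0],[0,0,0]],
  [0.5,[3.31,0.54,0],[0,0,0]],
])

```text
clock: 12.03
ee_pos: [0.5363, -0.1318, 0.211]
tcp_rot: [2.124, 2.312, -0.001]
wrist_force: [0.3, -0.0, -1.7]
grip_width: 0.01
finger_force: 69.2
```

Request:
step_arm([
  [0.5,[3.31,0.54,0],[0,0,0]],
  [0.5,[3.31,0.54,0],[0,0,0]],
  [0.5,[3.31,0.54,0],[0,0,0]],
  [0.5,[3.31,0.54,0],[0,0,0]],
  [0.5,[3.31,0.54,0],[0,0,0.026]],
  [0.5,[0,0,0],[-0.104,0,0]],
  [0.5,[0,0,0],[-0.104,0,0]],
  [0.5,[0,0,0],[-0.104,0,0]],
  [0.5,[0,0,0],[0,0,0]],
  [0.5,[0,0,0],[0,0,0]],
])

```text
clock: 12.87
ee_pos: [0.5479, 0.0332, 0.2105]
tcp_rot: [1.994, 2.117, 0.327]
wrist_force: [0.3, 0.8, -1.9]
grip_width: 0.0098
finger_force: 69.4
```

Run:
```python
from h import *
s=bot.sense(); im,c=shot("wrist","w8"); print(s["joint_pos"],s["grip_width"])
r=R.from_rotvec(s["tcp_rot"]); rc=r*down(np.pi/2).inv()
o=s["ee_pos"]-rc.apply([.010,0,.0368])
P=o+rc.apply([[-.075,.057,.014],[.075,.057,.014],[.010,.030,.034]])
print("pred +y edge corners, bar end",proj(c,P))
g=cv2.cvtColor(im,cv2.COLOR_RGB2GRAY); q=proj(c,P).round().astype(int)
for x in (q[0,0]+15,286,q[1,0]-15): print(x,g[max(q[0,1]-24,0):q[0,1]+24:2,min(max(x,0),559)])
print(g[q[0,1]+12,q[0,0]-24:q[0,0]+24:2],g[q[1,1]+12,q[1,0]-24:min(q[1,0]+24,560):2])
go(*cov((-74.5,97),18,25))
cv2.imwrite("pics/w8b.png",im[:,:,::-1])
```

```text
[ 0.4451  0.2942 -0.7573  2.0228  0.454   0.6405 -0.531 ] 0.009814296979386706
pred +y edge corners, bar end [[110.097  161.3346]
 [422.3402 161.423 ]
 [287.1538 229.3324]]
125 [116 108  70  71  70  71  72  70  51  65  73  73  99 111 110 110 111 111
 111 111 110 111 110 111]
286 [ 72  72  72  71  72  54  66  71  72  72  73  73 100 112 111 111 112 111
 111 111 111 112 112 112]
407 [100 159 159 160 161 160 159 156 155 156  91  73 101 112 112 112 111 113
 111 111 111 112 112 112]
[115 115 115 115 115  85  72  70  70  69  51  50  49  89 110 111 110 111
 110 110 110 111 110 111] [111 112 111 111 112 112 112 112 112 112 112 145 160 162 161 160 164 163
 158 163 162 165 162 162]
t 12.9167 tcp [0.5496 0.0334 0.2112] shift cm [ 0.0623 -1.5738  5.0453] turn [-0.0027  0.0032  0.0002]
```

The cover sits in the grip as modelled; its edges match within about 1 px. Go down to the pre-insert pose, then slide the lip in along its own plane.

Request:
step_arm([
  [0.5,[0.06,-0.52,1.68],[-0.003,0.003,0]],
  [0.5,[0,-0.52,1.68],[0,0,0]],
  [0.5,[0,-0.52,1.68],[0,0,0]],
  [0.5,[0,0,0],[0,0,0]],
  [0.5,[0,0,0],[0,0,0]],
])

```text
clock: 13.33
ee_pos: [0.5515, 0.0347, 0.1579]
tcp_rot: [1.994, 2.116, 0.337]
wrist_force: [-0.2, -0.9, -2.0]
grip_width: 0.0098
finger_force: 69.3
```

Run:
```python
from h import *
s=bot.sense(); print(s["wrist_force"]); go(*cov((-74.5,97),18,25)); go(*cov((-74.5,97),18,0))
```

```text
[-0.2068 -0.8815 -2.0222]
t 13.3333 tcp [0.5515 0.0347 0.1579] shift cm [-0.0772 -0.123  -0.0875] turn [ 0.0004 -0.0014  0.0001]
t 13.3333 tcp [0.5515 0.0347 0.1579] shift cm [-0.077  -2.623  -0.0884] turn [ 0.0004 -0.0014  0.0001]
```

Request:
step_arm([
  [0.5,[-0.08,-0.6,-0.1],[0,0,0]],
  [0.5,[0,-0.6,0],[0,0,0]],
  [0.5,[0,-0.6,0],[0,0,0]],
  [0.5,[0,-0.4,0],[0,0,0]],
  [0.5,[0,-0.4,0],[0,0,0]],
  [0.5,[0,0,0],[0,0,0]],
  [0.5,[0,0,0],[0,0,0]],
])

```text
clock: 13.92
ee_pos: [0.5258, 0.0323, 0.1515]
tcp_rot: [1.992, 2.114, 0.339]
wrist_force: [0.0, 0.5, -1.3]
grip_width: 0.01
finger_force: 69.5
```

Run:
```python
from h import *
s=bot.sense(); print(s["wrist_force"],s["moment"],s["grip_width"]); go(*cov((-74.5,97),18,0))
im,c=shot("side","s2")
a=cv2.resize(im[180:300,190:350],None,fx=5,fy=5,interpolation=cv2.INTER_CUBIC); cv2.imwrite("pics/s2z.png",a[:,:,::-1])
for d,rt in((12,(-74.7,97.7)),(6,(-74.8,98.3)),(2,(-75,98.7)),(0,(-75,99))): go(*cov(rt,d))
```

```text
[ 0.0376  0.4909 -1.285 ] [-0.0427  0.301  -0.047 ] 0.010033818200692882
t 13.9167 tcp [0.5258 0.0323 0.1515] shift cm [0.0114 0.0302 0.0997] turn [ 0.0035 -0.0009  0.0005]
t 13.9667 tcp [0.5258 0.0324 0.1514] shift cm [0.0051 0.284  0.922 ] turn [ 0.108  -0.0009  0.0006]
t 13.9667 tcp [0.5258 0.0324 0.1514] shift cm [0.0041 0.4488 1.7884] turn [ 0.2127 -0.0009  0.0007]
t 13.9667 tcp [0.5258 0.0324 0.1514] shift cm [0.0036 0.4917 2.3686] turn [ 0.2825 -0.0009  0.0007]
t 13.9667 tcp [0.5258 0.0324 0.1514] shift cm [0.0033 0.5095 2.6532] turn [ 0.3174 -0.0009  0.0007]
```

No contact force, so the lip is under the bridge by about 11 mm. Pivot down.

Request:
step_arm([
  [0.5,[0,0.09,0.3],[0.036,0,0]],
  [0.5,[0,0.09,0.3],[0.036,0,0]],
  [0.5,[0,0.09,0.3],[0.036,0,0]],
  [0.5,[0,0,0],[0,0,0]],
])

```text
clock: 14.3
ee_pos: [0.5319, 0.0328, 0.1431]
tcp_rot: [2.052, 2.177, 0.229]
wrist_force: [1.0, 0.7, -1.9]
grip_width: 0.01
finger_force: 69.5
```

Run:
```python
from h import *
s=bot.sense(); print(s["wrist_force"],s["moment"],s["grip_width"])
for d,rt in((12,(-74.7,97.7)),(6,(-74.8,98.3)),(0,(-75,99))): go(*cov(rt,d))
```

```text
[ 1.0347  0.6556 -1.926 ] [0.0216 0.2457 0.0188] 0.010021032186972752
t 14.3 tcp [0.5319 0.0328 0.1431] shift cm [ 0.0004 -0.04   -0.0588] turn [-0.0018 -0.0019 -0.0002]
t 14.3 tcp [0.5319 0.0328 0.1431] shift cm [-0.0011  0.2186  0.7843] turn [ 0.103  -0.002  -0.0001]
t 14.3 tcp [0.5319 0.0328 0.1431] shift cm [-0.0028  0.3737  1.6373] turn [ 0.2077 -0.002  -0.    ]
```

Request:
step_arm([
  [0.5,[0,0.07,0.26],[0.034,0,0]],
  [0.5,[0,0.07,0.26],[0.034,0,0]],
  [0.5,[0,0.07,0.26],[0.034,-0.002,0]],
  [0.5,[0,0,0],[0,0,0]],
  [0.5,[0,0,0],[0,0,0]],
])

```text
clock: 14.72
ee_pos: [0.5341, 0.0331, 0.1356]
tcp_rot: [2.101, 2.231, 0.12]
wrist_force: [1.1, -0.1, -2.5]
grip_width: 0.0103
finger_force: 69.5
```

Run:
```python
from h import *
s=bot.sense(); print(s["wrist_force"],s["moment"],s["grip_width"])
for d,rt in((6,(-74.8,98.3)),(3,(-75,98.8)),(0,(-75,99)),(0,(-75,98))): go(*cov(rt,d))
```

```text
[ 1.0924 -0.1408 -2.4637] [ 0.007  -0.0363 -0.0254] 0.01026655800781569
t 14.7167 tcp [0.5341 0.0331 0.1356] shift cm [-0.0187  0.1475 -0.0026] turn [0.0032 0.0006 0.0008]
t 14.7167 tcp [0.5341 0.0331 0.1356] shift cm [-0.0186  0.2707  0.3947] turn [0.0556 0.0007 0.0008]
t 14.7167 tcp [0.5341 0.0331 0.1356] shift cm [-0.0184  0.3867  0.8307] turn [0.108  0.0007 0.0008]
t 14.7167 tcp [0.5341 0.0331 0.1356] shift cm [-0.0183  0.376   0.9301] turn [0.108  0.0007 0.0008]
```

Request:
step_arm([
  [0.5,[-0.02,0.15,0.1],[0.02,0,0]],
  [0.5,[0,0.06,0.2],[0.024,0,0]],
  [0.5,[0,0.06,0.2],[0.024,0,0]],
  [0.5,[0,0.06,0.2],[0.024,0,0]],
  [0.5,[0,0.05,0.15],[0.016,0,0]],
  [0.5,[0,0,0],[0,0,0]],
  [0.5,[0,0,0],[0,0,0]],
])

```text
clock: 15.3
ee_pos: [0.5378, 0.0329, 0.1278]
tcp_rot: [2.154, 2.287, -0.003]
wrist_force: [-3.4, -1.2, 2.0]
grip_width: 0.0102
finger_force: 70.2
```

Run:
```python
from h import *
s=bot.sense(); print(s["wrist_force"],s["moment"],s["grip_width"])
go(*cov((-75,99),0))
```

```text
[-3.3849 -1.2037  1.9862] [-0.1482  0.7208  0.0575] 0.01016646293330805
t 15.3 tcp [0.5378 0.0329 0.1278] shift cm [ 0.0266  0.1137 -0.0029] turn [-0.0011  0.0018  0.0009]
```

Request:
step_arm([
  [0.5,[0,0,0.1],[0.004,0,0]],
  [0.5,[0,0,0.05],[0.004,0,0]],
  [0.5,[0,0,0],[0,0,0]],
])

```text
clock: 15.55
ee_pos: [0.5379, 0.0329, 0.1277]
tcp_rot: [-2.151, -2.284, 0.013]
wrist_force: [-10.3, -2.1, 20.3]
grip_width: 0.0101
finger_force: 72.5
```

Run:
```python
from h import *
s=bot.sense(); print(s["wrist_force"],s["moment"]); go(*cov((-75,99),0))
im,c=shot("wrist","w9"); print(c["T"][:3,3])
```

```text
[-10.3313  -2.0749  20.3144] [-0.4984  1.9718  0.0499]
t 15.55 tcp [0.5379 0.0329 0.1277] shift cm [ 0.0245  0.0997 -0.0139] turn [-0.0085  0.0026  0.0008]
[0.5338 0.1158 0.2526]
```

Request:
step_arm([
  [0.5,[0,0,-0.15],[-0.008,0,0]],
  [0.5,[0,0.05,0],[0,0,0]],
  [2,[0,0,0],[0,0,0]],
  [4,[0,0,0],[0,0,0]],
  [4,[0,0,0],[0,0,0]],
  [4,[0,0,-1],[0,0,0]],
  [4,[0,0,-3],[0,0,0]],
  [4,[0,0,-4],[0,0,0]],
  [4,[0,0,-2],[0,0,0]],
  [4,[0,0,0],[0,0,0]],
  [4,[0,0,0],[0,0,0]],
])

```text
clock: 16.52
ee_pos: [0.5401, 0.0334, 0.2297]
tcp_rot: [2.153, 2.285, 0.002]
wrist_force: [0.1, -0.1, -1.4]
grip_width: 0.0405
finger_force: 0.0
```

Run:
```python
from h import *
s=bot.sense(); print(s["ee_pos"],s["wrist_force"])
im,c=shot("wrist","w10"); g=cv2.cvtColor(im,cv2.COLOR_RGB2GRAY)
u=R.from_euler("z",UY); W=lambda P:proj(c,U+u.apply(np.array(P)/1e3))
# profiles along unit x at y=0: sample every 2 mm for assumed height; and cover outline
def prof(P0,P1,n):
    q=W(np.linspace(P0,P1,n)).astype(np.float32); return cv2.remap(g,q[:,0].reshape(1,-1),q[:,1].reshape(1,-1),cv2.INTER_LINEAR)[0]
print("x 66..110 step1 y=0 z105",prof([66,0,105],[110,0,105],45))
print("x 66..90 y=40 z105",prof([66,40,105],[90,40,105],25))
print("x -85..-65 y=45",prof([-85,45,105],[-65,45,105],21))
print("y 50..66 x=-30,40",prof([-30,50,105],[-30,66,105],17),prof([40,50,105],[40,66,105],17))
print("bar x -10..30 z125 y=15",prof([-5,15,125],[25,15,125],31)); print("bar y 20..40",prof([10,20,125],[10,40,125],21))
print(W([[78,0,110],[10,0,125]]))
```

```text
[0.5401 0.0334 0.2297] [ 0.1441 -0.0548 -1.3918]
x 66..110 step1 y=0 z105 [ 99  99  99  99  99  99  99  99  99  99  71  45  42  42  42  42  42  42
  42  42  42  42  44  52  57  58  60  60  61  61  60  60  60  60  56  56
  55  55  55  57  76  99 100 100  99]
x 66..90 y=40 z105 [99 99 99 99 99 99 99 93 68 56 56 76 98 99 99 99 99 99 99 99 99 99 99 99
 99]
x -85..-65 y=45 [123 123 123 123 112  97  97  97  88  90  97  97  97  97  97  97  97  97
  97  96  97]
y 50..66 x=-30,40 [ 97  97  97  98  97 102 113 105  61  59 102 169 178 177 178 178 178] [ 99  99  99  99  99 110 153 128  60  60  98 164 174 174 175 175 174]
bar x -10..30 z125 y=15 [98 97 98 98 98 98 98 93 83 93 97 97 97 97 98 98 98 98 97 96 89 97 98 98
 98 98 98 98 98 98 98]
bar y 20..40 [98 98 98 98 98 98 98 98 98 90 73 61 61 61 72 94 98 98 98 98 98]
[[365.9679 209.2218]
 [284.711  215.3456]]
```

The outline fits the closed pose: rear edge x≈74, side edge y≈57, bar centre x≈9. As a final check I'll press the tail with closed fingers, beside the catch.

Run:
```python
from h import *
u=R.from_euler("z",UY); p=U+u.apply([.055,.030,.135]); go(p,down(UY+np.pi/2))
```

```text
t 16.5667 tcp [0.5393 0.033  0.2283] shift cm [3.03   4.4588 9.3272] turn [0.0002 0.0013 0.0004]
```

Request:
step_arm([
  [0,[1.5,2.2,0],[0,0,0]],
  [0,[1.5,2.2,0],[0,0,0]],
  [0,[0,0,3],[0,0,0]],
  [0,[0,0,3],[0,0,0]],
  [0,[0,0,2],[0,0,0]],
  [0,[0,0,1],[0,0,0]],
  [0,[0,0,0],[0,0,0]],
  [0,[0,0,0.4],[0,0,0]],
  [0,[0,0,0.3],[0,0,0]],
  [0,[0,0,0],[0,0,0]],
])

```text
clock: 17.4
ee_pos: [0.5815, 0.0656, 0.1312]
tcp_rot: [2.154, 2.286, -0.001]
wrist_force: [0.5, 0.0, -0.2]
grip_width: -0.0001
finger_force: 0.0
```

Request:
step_arm([
  [0,[0,0,0.3],[0,0,0]],
  [0,[0,0,0.3],[0,0,0]],
  [0,[0,0,0],[0,0,0]],
])

```text
clock: 17.65
ee_pos: [0.5811, 0.0654, 0.1245]
tcp_rot: [2.154, 2.286, -0.002]
wrist_force: [-0.3, -0.1, -0.3]
grip_width: -0.0004
finger_force: 0.0
```

Request:
step_arm([
  [0,[0,0,0.2],[0,0,0]],
  [0,[0,0,0.2],[0,0,0]],
  [0,[0,0,0],[0,0,0]],
])

```text
clock: 17.9
ee_pos: [0.5814, 0.0656, 0.122]
tcp_rot: [2.153, 2.286, -0.002]
wrist_force: [-4.7, -2.2, 15.0]
grip_width: -0.0001
finger_force: 7.3
```

Contact came at TCP 0.122, which is exactly flush (105 + 17 mm) and stiff at 15 N, so the cover is snapped home. Retreat and hand in.

Request:
step_arm([
  [0,[0,0,-1],[0,0,0]],
  [0,[0,0,-3],[0,0,0]],
  [0,[0,0,-4],[0,0,0]],
  [0,[0,0,-3],[0,0,0]],
  [0,[0,0,0],[0,0,0]],
  [0,[0,0,0],[0,0,0]],
])

```text
clock: 18.4
ee_pos: [0.5823, 0.0662, 0.233]
tcp_rot: [2.153, 2.284, 0.003]
wrist_force: [-0.8, -0.2, -0.8]
grip_width: -0.0002
finger_force: 0.0
```

```bash
python3 -c "
from plant import bot,job_done
s=bot.sense(); print(s['ee_pos'],s['wrist_force']); print(job_done())"
```

```text
[0.58228656 0.06616311 0.23300209] [-0.75237419 -0.18313119 -0.7849392 ]
the job is handed in; nothing more can be done
None
```

I seated the filter on both pins, hooked the cover in and pressed it flush, then handed the job in at about 18 s; a final press on the cover's tail met it at flush height, but the hand-in returned no verdict.

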